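# Push-test four cabinet locks and pull the stiff one

## Task

Four push locks stand in the wooden block with their buttons out, and one of them, there is no telling which by eye, has the wrong spring and is far too stiff. Find it by feel, never pushing a button with more than 20 N: push the three good ones straight in until they click and stay in, and leave them standing in their holes; lift the stiff one out and set it down gently in the steel tray. Leave the padlock, the oil can and the screwdriver where they are.

Things in the scene. Friction and masses are not known exactly. Their poses are not given: they have to be found in the camera images.
- lock_a_mid (a point): One of four metal push locks, alike to the eye, loose and upright in the block's first hole (its -y end). About 110 g, 52 mm high: threaded barrel 19 mm wide, 26 mm long, in the hole; round head 30 mm wide, 14 mm high, resting on the block: grip it there; then the button. Point: on the axis, half-way up, at the head's underside, 40 mm above the bench; z up the axis. Any lock may be the stiff one.
- lock_b_mid (a point): The same point of another such lock, in the block's second hole: on the axis at the underside of the 30 mm wide, 14 mm high head. All as told for lock_a; any of the four may be the stiff one.
- lock_c_mid (a point): The same point of another such lock, in the block's third hole: on the axis at the underside of the 30 mm wide, 14 mm high head. All as told for lock_a; any of the four may be the stiff one.
- lock_d_mid (a point): The same point of another such lock, in the block's fourth (the block's +y end) hole: on the axis at the underside of the 30 mm wide, 14 mm high head. All as told for lock_a; any of the four may be the stiff one.
- plug_a: Button of lock_a: brass push cylinder 18 mm wide with a keyhole; origin at the centre of its face, z up. Unpushed the face is 12 mm above the head (26 mm above lock_a_mid). A good lock, pushed straight down, starts at 2.5 N, peaks at 5 N near 1.5 mm, then eases; at 4 mm it clicks over, jumps ahead and is held 8 mm down (18 mm above lock_a_mid). Beyond is a stiff cushion: 8 N at 9 mm.
- plug_b: Button of lock_b, origin at the centre of its face; sizes and behaviour as for plug_a. In the one stiff lock (any of the four) the push climbs steeply instead: about 10 N at 1 mm, 16 N at 2 mm, over 20 N at 3 mm, with no easing and no click, and the button springs back out when let go.
- plug_c: Button of lock_c, origin at the centre of its face; sizes and behaviour as told for plug_a, or for plug_b if this is the stiff lock.
- plug_d: Button of lock_d, origin at the centre of its face; sizes and behaviour as told for plug_a, or for plug_b if this is the stiff lock.
- block: Fixed hardwood block, 64 mm (x) by 230 mm (y) by 40 mm high; four holes in a row along its y at -78, -26, 26 and 78 mm, 21 mm wide, 31 mm deep, a lock in each. Origin: centre of its underside, on the bench. Beside the row, in x, there is room for the fingers.
- tray_in (a point): Centre of the inner floor of the fixed open sheet-steel repair tray, 140 mm (x) by 180 mm (y) outside, walls 3 mm thick, rim 32 mm above the bench; this point is 3 mm above the bench, x and y along the tray's sides.
- padlock: Bystander: a loose brass padlock lying flat, body 44 by 50 mm and 20 mm thick with a steel shackle reaching 60 mm in +x from the origin; origin at the centre of the body's underside.
- oiler: Bystander: a small loose steel oil can, 52 mm across, 75 mm high to the tip of its spout; origin at the centre of its underside.
- driver: Bystander: a loose screwdriver, 160 mm long, lying on the bench; origin underneath its middle, x along it.
There are look-alikes about, which are no part of the job. Leave any blue or pink look-alike of the part that bears lock_b_mid alone.

How it is judged:
By the outcome, as a careful person would: the job done as asked, in the order asked, and still so for the second after the job is handed in, with the robot touching nothing.
It also fails if it takes over 58 s, if anything falls off the work surface, if the arm or the gripper's body presses on something with over 40 N, if the wrist force passes 120 N, or if a joint passes its speed limit or range.

## Robot

A 6-joint arm with a two-finger parallel gripper is mounted at the origin on the work surface. World frame = base frame: x ahead of the robot, y to its left, z up, the work surface at z = 0. Lengths are in m, angles in rad, forces in N, time in s.
With the tool pointing down it reaches from about 0.375 to 0.925 m from the base axis. Payload 5.7 kg.
Tool frame: the origin (TCP) lies midway between the tips of the shut fingers; the grasp point (between the pads) lies 19 mm behind it; z points along the fingers, y is the line along which they close (so a half turn about z gives the same grasp; the last joint's range is limited). The gripper opens to 88 mm and grips with 3 to 60 N. Pads are 20 mm wide; open, the fingers measure 115 mm over their backs; the gripper's body (75 mm by 178 mm) begins 61 mm behind the grasp point.
Start: joints at [1.214, 0.359, 1.51, -0, 1.272, -0.115], TCP at [0.144, 0.583, 0.223] pointing down, gripper open.
Joint ranges: [-2.97, 2.97], [-1.01, 2.36], [0.21, 2.38], [-0.96, 4.11], [0.2, 2.71], [-2.98, 2.98]. Speed limits (rad/s): [2.39, 2.39, 3.14, 3.14, 3.14, 3.14].

## Interface

Orientations are given as a unit quaternion [x, y, z, w].
In Python, from bench import move_ptp, servo_line, goto_joints, move_gripper, sleep, inverse_kinematics, capture, PlanningError, close_job, spot_in, silhouettes, current_clock, current_joint_pos, current_qvel, current_joint_torque, current_position, current_orientation, current_force, current_torque, current_finger_gap, current_grip_force gives the robot as it stands. Calls block until the motion is done:
- move_ptp(position, orientation): joint-space move of the TCP to a pose.
- servo_line(position, orientation=None, rate=0.15, contact_N=None): straight line of the TCP; orientation=None keeps the orientation; rate is the mean speed in m/s. With contact_N (N) it stops when the force on the tool has changed by that much, and returns True; else False.
- goto_joints(angles): joint-space move.
- move_gripper(opening): finger opening in m; the grip force is fixed at half the most; returns when the fingers have stopped.
- sleep(seconds).
- inverse_kinematics(position, orientation): joint angles nearest the present ones, or None.
- capture(name): name is "scene" or "top"; returns a dict with "image" (420x560x3 uint8, blue, green, red), "range_z" (420x560 float32, m along the optical axis (not along the pixel's ray), 0 where there is no reading), "intrinsics" (3x3 intrinsics, pixels), "R" (3x3) and "t" (3): a world point X has camera coordinates R X + t. Camera axes: x right, y down, z forward; pixel columns grow to the right and rows downward; lengths in m; the calibration is good to about 2 mm. A picture is of the moment at which its call begins.
A pose or a line that the arm cannot do raises PlanningError and nothing moves.
- close_job(): hands the job in; it is judged then, once.
Trained networks look in the newest picture that a camera, given by its name, has taken for a name from the list of things; names that differ only in an ending like _2 or _b are one class to them, and where a whole thing is asked for, a point or a joint stands for the part that bears it (a point fixed in the world has none). Each returns a list of dicts, best first, with "conf" (0 to 1); they miss things now and then, are a little off and sometimes report something else, mostly with a low value. They report only what shows in the picture. A call takes as long as a camera call. They do not tell look-alikes from the thing itself.
- spot_in(camera, query): "xy" ([column, row] in pixels, amid what is visible of it).
- silhouettes(camera, query): "region" (420x560 bool, what is visible of it) and "xy" ([column, row] in pixels, amid what is visible of it).
Readings, each from a call of its own:
- current_clock(): time.
- current_joint_pos(): joint angles.
- current_qvel(): joint speeds.
- current_joint_torque(): joint torques, N m.
- current_position(): TCP position.
- current_orientation(): TCP orientation.
- current_force(): force on the tool from outside, world axes, zero at the start.
- current_torque(): the same for the moment, N m.
- current_finger_gap(): finger opening in m.
- current_grip_force(): force on a finger pad.
Only numpy, scipy, OpenCV 4.12 (cv2) and the standard library are available. Lean on these libraries where they do the work, as an engineer would, in place of code of your own. Each camera call takes 0.05 s, during which the arm holds its last target. There are 200 camera calls.

## Working session

There is one attempt and no reset: what is moved stays moved. The work goes in short steps, each a Python script; the robot and the scene stay as the last script left them, time stands still between calls to the robot, and variables do not carry over. Pictures are saved under pics/ and viewed, at most 10 in all, crops included, and the job is handed in when it is done.

```bash
mkdir -p pics; cat > h.py <<'E'
import numpy as np, cv2
from bench import *
def world(c,uv,z=None):
    K,R,t=c["intrinsics"],np.array(c["R"]),np.array(c["t"])
    d=np.linalg.inv(K)@[uv[0],uv[1],1]; o=-R.T@t; d=R.T@d
    if z is None:
        r=c["range_z"][int(round(uv[1])),int(round(uv[0]))]; return o+d*r
    return o+d*(z-o[2])/d[2]
def cloud(c):
    K,R,t=c["intrinsics"],np.array(c["R"]),np.array(c["t"])
    v,u=np.mgrid[:420,:560]; P=np.stack([u,v,0*u+1],-1)@np.linalg.inv(K).T*c["range_z"][...,None]
    return (P-t)@R
E
python3 - <<'E'
from h import *
for n in ("scene","top"):
    c=capture(n); cv2.imwrite(f"pics/{n}1.png",c["image"]); print(n,-np.array(c["R"]).T@c["t"])
    for q in ("lock_b_mid","plug_a","block","tray_in","padlock","oiler","driver"):
        for s in spot_in(n,q):
            if s["conf"]>.2: print(q,round(s["conf"],2),np.round(s["xy"]),np.round(world(c,s["xy"]),3))
E
```

```text
scene [ 1.17187935 -0.22691656  0.55721286]
lock_b_mid 0.78 [167. 204.] [ 0.405 -0.239  0.039]
lock_b_mid 0.51 [178. 217.] [ 0.491 -0.222  0.058]
lock_b_mid 0.25 [401. 243.] [0.706 0.197 0.034]
plug_a 0.66 [179. 246.] [ 0.576 -0.233  0.052]
plug_a 0.62 [167. 195.] [ 0.385 -0.235  0.052]
plug_a 0.58 [181. 215.] [ 0.489 -0.215  0.062]
plug_a 0.48 [155. 220.] [ 0.495 -0.269  0.066]
plug_a 0.44 [202. 206.] [ 0.481 -0.169  0.068]
plug_a 0.43 [222. 203.] [ 0.479 -0.124  0.064]
block 0.81 [190. 228.] [ 0.515 -0.203  0.04 ]
tray_in 0.97 [347. 197.] [0.48  0.195 0.003]
padlock 0.66 [219. 304.] [ 0.716 -0.186  0.017]
driver 0.98 [324. 287.] [0.751 0.002 0.024]
top [4.34506130e-01 1.98361986e-04 7.39485333e-01]
lock_b_mid 0.82 [408. 246.] [ 0.483 -0.218  0.067]
lock_b_mid 0.78 [412. 301.] [ 0.394 -0.23   0.042]
plug_a 0.62 [345. 250.] [ 0.475 -0.114  0.067]
plug_a 0.53 [436. 245.] [ 0.487 -0.267  0.063]
plug_a 0.49 [376. 248.] [ 0.479 -0.166  0.065]
plug_a 0.41 [418. 302.] [ 0.393 -0.236  0.051]
block 0.95 [389. 248.] [ 0.482 -0.193  0.041]
tray_in 0.76 [176. 237.] [0.496 0.182 0.002]
padlock 0.93 [376. 130.] [ 0.7   -0.18   0.021]
oiler 0.93 [167. 131.] [0.684 0.201 0.04 ]
driver 0.71 [277. 106.] [0.741 0.005 0.025]
```

View pics/top1.png

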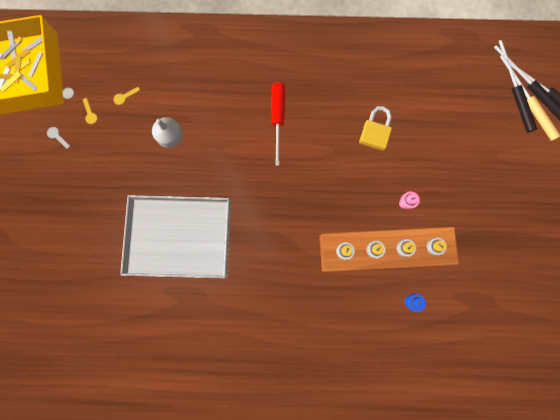

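View pics/scene1.png

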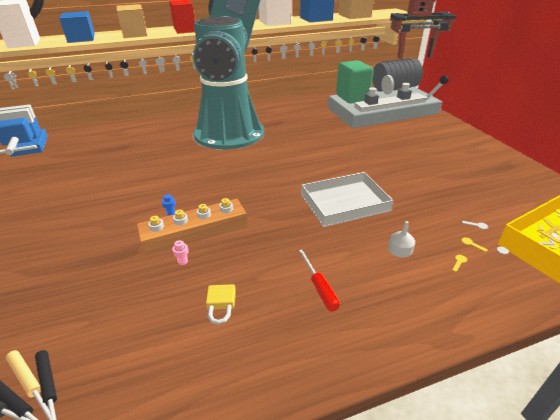

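Top view: the four locks in the block are at about (437,245) a, (407,246) b, (376,248) c and (345,250) d. The blue one at (416,302) and the pink one at (410,200) stand off the block, so they are the look-alikes. The tray is at (176,237). I'll fit the block and buttons precisely and confirm with a crop.

```bash
python3 - <<'E'
from h import *
c=capture("top"); P=cloud(c)
s=[x for x in silhouettes("top","block")][0]["region"]
s=cv2.dilate(s.astype(np.uint8),np.ones((5,5)))>0
m=s&(abs(P[...,2]-.04)<.006)
(cx,cy),(w,h),a=cv2.minAreaRect((P[m][:,:2]*1000).astype(np.float32)); print("block",cx,cy,w,h,a,np.median(P[m][:,2]))
hm=s&(P[...,2]>.048)
n,l,st,ce=cv2.connectedComponentsWithStats(hm.astype(np.uint8))
for i in range(1,n):
    if st[i,4]<20: continue
    q=P[l==i]; t=q[q[:,2]>.060]
    print(ce[i].round(),st[i,4],q.mean(0).round(4),t[:,:2].mean(0).round(4),np.percentile(t[:,2],80))
# brass pixels
hsv=cv2.cvtColor(c["image"],cv2.COLOR_BGR2HSV)
for u,v in((437,245),(407,246),(376,248),(345,250)): print(world(c,(u,v),.066).round(4))
t=silhouettes("top","tray_in")
print(current_force(),current_clock(),current_orientation())
p=P[200:275,130:225].reshape(-1,3); p=p[p[:,2]<.008]; print("tray floor",p.min(0),p.max(0))
cv2.imwrite("pics/crop.png",cv2.resize(c["image"][180:320,310:470],None,fx=4.5,fy=4,interpolation=cv2.INTER_CUBIC))
E
```

```text
block 481.85040283203125 -194.33583068847656 64.15013122558594 231.13272094726562 4.116299629211426 0.03915827826264638
[438. 245.] 128 [ 0.4868 -0.2696  0.061 ] [ 0.4869 -0.2669] 0.0659217566198045
[376. 248.] 139 [ 0.4793 -0.164   0.069 ] [ 0.4753 -0.1456] 0.06691186253114735
[407. 247.] 129 [ 0.4825 -0.2166  0.0656] [ 0.4809 -0.2078] 0.06701340967240628
[346. 250.] 135 [ 0.4762 -0.1164  0.0542] [ 0.4773 -0.1223] 0.06618761641076944
[ 0.4869 -0.2662  0.066 ]
[ 0.4842 -0.2164  0.066 ]
[ 0.4798 -0.1649  0.066 ]
[ 0.4755 -0.1135  0.066 ]
[0.44762392 0.056585   0.09397908] 0.95 [ 1.20612526e-01  9.92699660e-01 -5.89785994e-05 -2.07469087e-05]
tray floor [ 0.43039867  0.09456202 -0.00277823] [0.56487974 0.26588873 0.00778119]
```

View pics/crop.png

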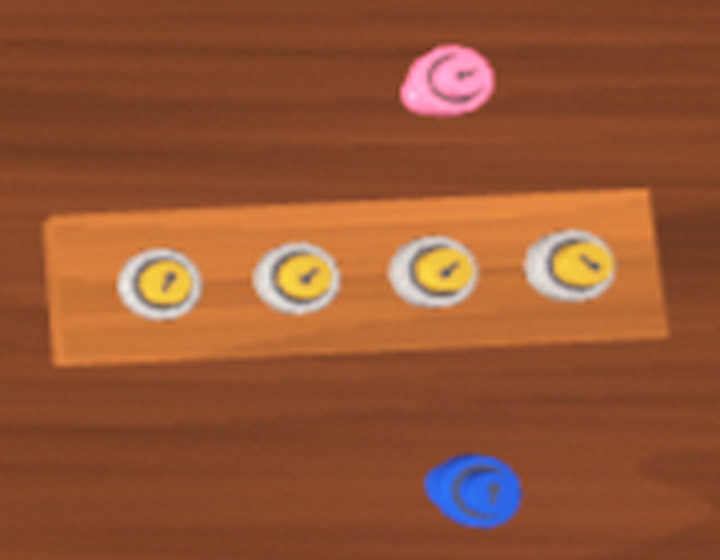

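The crop confirms it: there are four brass-buttoned locks in the block, and the pink one (447,80 in the crop) and blue one (475,490 in the crop) are off it. Button centroids agree with the block fit: centre (0.4819, -0.1943), yaw 4.2°. I'll probe lock a first, then the others only if that result is sane.

```bash
cat >> h.py <<'E'
yaw=np.radians(4.2); ph=np.radians(47.1); Q=[np.cos(ph),np.sin(ph),0,0]
L={k:np.array([.4819,-.1943])+d*np.array([-np.sin(yaw),np.cos(yaw)]) for k,d in zip("abcd",(-.078,-.026,.026,.078))}
def probe(k):
    x,y=L[k]; servo_line([x,y,.074],Q,rate=.15); sleep(.15); f0=current_force()
    hit=servo_line([x,y,.0575],rate=.012,contact_N=7.5)
    z=current_position()[2]; f=np.array(current_force())-f0
    servo_line([x,y,.080],rate=.1)
    print(k,hit,"z",round(z,4),f.round(2),"t",current_clock()); return hit,z
E
python3 - <<'E'
from h import *
x,y=L["a"]; move_gripper(0.0); move_ptp([x,y,.09],Q); print(current_clock(),current_position())
r=probe("a")
if r[1]<.0605 or (r[0] and .063<r[1]<.068): probe("b")
E
```

```text
5.5417 [ 0.48800705 -0.27150033  0.09010208]
a True z 0.0655 [-0.35 -0.03 10.47] t 7.0667
b False z 0.0577 [-1.23  0.49  4.81] t 9.6167
```

Lock a is stiff: it reached 10.5 N within about 0.5 mm. Lock b went fully in. Next are c and d, then a check of the button heights.

```bash
python3 - <<'E'
from h import *
probe("c"); probe("d")
x,y=L["d"]; servo_line([x,y,.13],rate=.2); move_ptp([.44,.06,.2],Q)
c=capture("top"); P=cloud(c)
for k in "abcd":
    m=(np.hypot(P[...,0]-L[k][0],P[...,1]-L[k][1])<.006); print(k,np.median(P[m][:,2]).round(4))
cv2.imwrite("pics/crop2.png",cv2.resize(c["image"][180:320,310:470],None,fx=4.5,fy=4,interpolation=cv2.INTER_CUBIC))
c=capture("scene"); P=cloud(c)
for k in "abcd":
    m=(np.hypot(P[...,0]-L[k][0],P[...,1]-L[k][1])<.006)&(P[...,2]>.045); print(k,np.percentile(P[m][:,2],[50,90]).round(4))
print(current_clock())
E
```

```text
c False z 0.0577 [-1.89  1.67  5.97] t 12.1667
d False z 0.0577 [-1.09 -0.23  5.52] t 14.7167
a 0.0655
b 0.0574
c 0.0571
d 0.0573
a [0.0661 0.068 ]
b [0.0585 0.0597]
c [0.0583 0.0594]
d [0.0582 0.059 ]
16.0083
```

View pics/crop2.png

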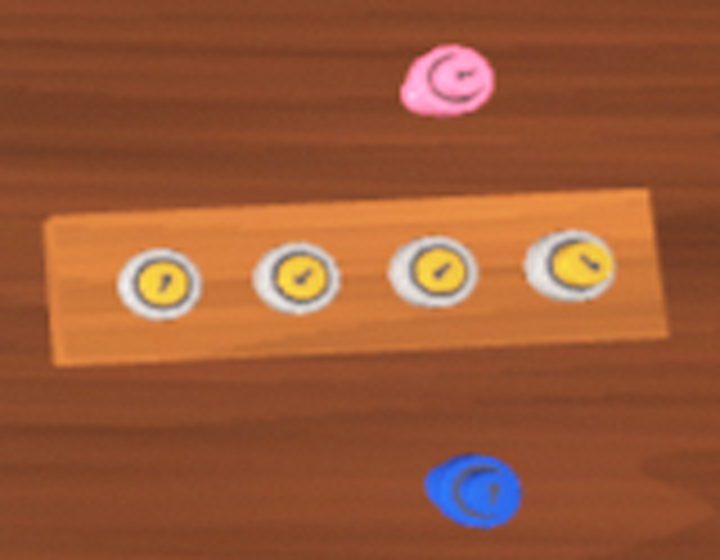

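b, c and d are latched at 58 mm, and a stands out at 66 mm (button at (583,264) in the crop). Now I'll grasp a by the head and lift it.

```bash
python3 - <<'E'
from h import *
x,y=L["a"]
move_gripper(.05); move_ptp([x,y,.11],Q)
h=servo_line([x,y,.0435],rate=.05,contact_N=6); print(h,current_position())
if not h:
    move_gripper(.02); print("gap",current_finger_gap(),current_grip_force())
    servo_line([x,y,.085],rate=.06); servo_line([x,y,.16],rate=.15)
    print("gap",current_finger_gap(),current_force(),current_clock())
    move_ptp([.4976,.180,.16],Q); print(current_finger_gap(),current_position())
    c=capture("scene"); cv2.imwrite("pics/held.png",cv2.resize(c["image"][60:260,230:450],None,fx=3,fy=3))
print(current_clock())
E
```

```text
False [ 0.48783428 -0.27225991  0.0438111 ]
gap 0.029072425960409057 30.000819861888885
gap 0.02907675847823847 [-0.22031381  0.63616921 -1.95025222] 21.6583
0.028983814300685345 [0.49803574 0.17916848 0.15992735]
23.3667
```

View pics/held.png

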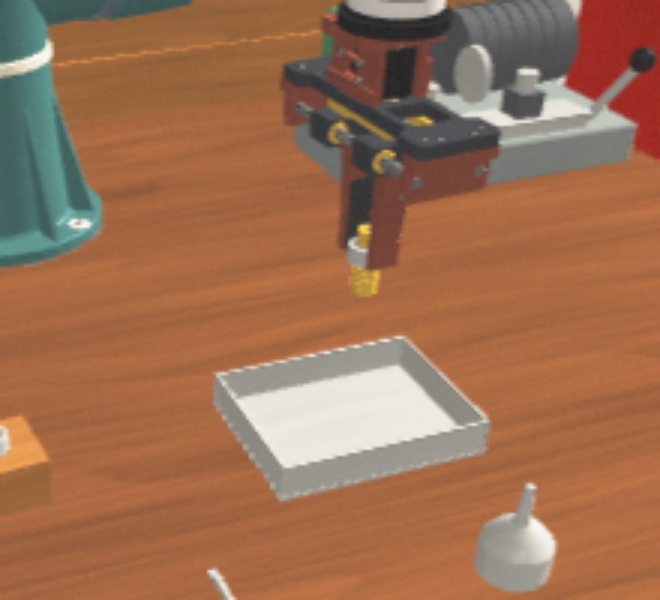

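The lock hangs upright in the fingers (about (365,265)) above the middle of the tray. I'll lower it until it touches.

```bash
python3 - <<'E'
from h import *
x,y=.4976,.180
servo_line([x,y,.045],rate=.1); sleep(.2)
h=servo_line([x,y,.030],rate=.012,contact_N=1.5); print(h,current_position(),current_force())
sleep(.2); move_gripper(.06); sleep(.3)
servo_line([x,y,.15],rate=.1); move_ptp([.42,.02,.25],Q); 
c=capture("top"); P=cloud(c); cv2.imwrite("pics/end.png",c["image"])
q=P[(abs(P[...,0]-x)<.055)&(abs(P[...,1]-y)<.07)&(P[...,2]>.015)]; print(q.mean(0),q.max(0),current_clock())
for k in "abcd": print(k,np.median(P[np.hypot(P[...,0]-L[k][0],P[...,1]-L[k][1])<.006][:,2]).round(4))
E
```

```text
True [0.49752306 0.1799654  0.03260731] [-0.9320296  -0.19240398  4.71773534]<stdin>:8: RuntimeWarning: Mean of empty slice.
  ret = um.true_divide(
Traceback (most recent call last):
ValueError: zero-size array to reduction operation maximum which has no identity
```

View pics/end.png

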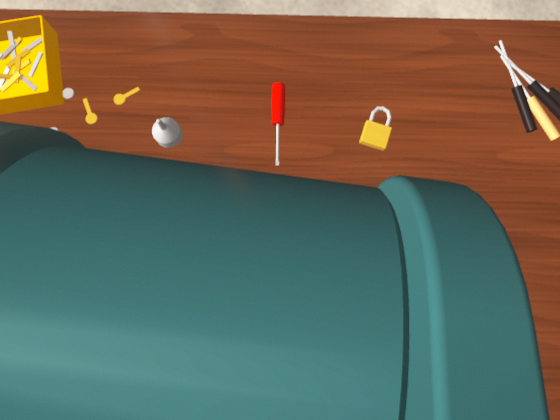

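The arm blocks the top camera. Padlock (376,130), oiler (167,131) and driver (277,120) are unmoved. I'll check the tray and block with the scene camera.

```bash
python3 - <<'E'
from h import *
c=capture("scene"); P=cloud(c); cv2.imwrite("pics/end2.png",cv2.resize(c["image"][130:330,120:440],None,fx=2.5,fy=2.5))
for k in "abcd":
    m=(np.hypot(P[...,0]-L[k][0],P[...,1]-L[k][1])<.006)&(P[...,2]>.045); print(k,np.percentile(P[m][:,2],[50,90]).round(4) if m.any() else None)
print(current_clock(),current_position())
E
```

```text
a None
b [0.0581 0.0597]
c [0.0583 0.059 ]
d [0.0584 0.06  ]
29.25 [0.42025584 0.02083922 0.24917946]
```

View pics/end2.png

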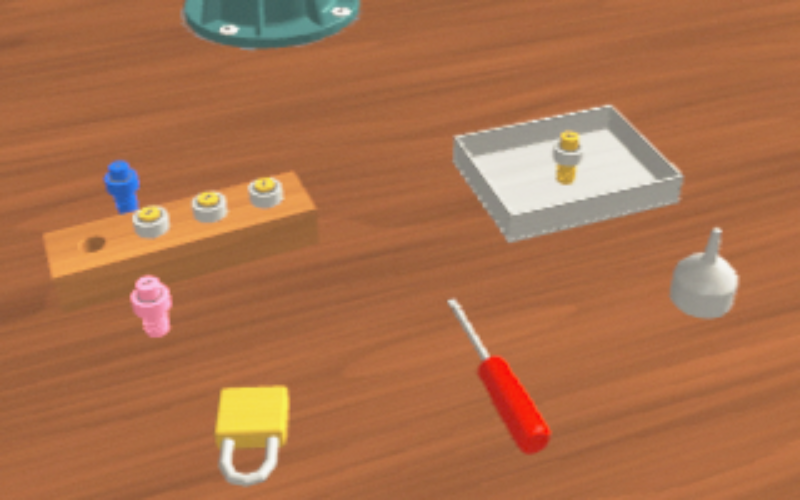

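The stiff lock stands in the tray (567,158). The other three are latched in the block at (150,220), (209,205) and (265,190). Handing in.

```bash
python3 -c "
from bench import *
print(close_job())"
```

```text
the job is handed in; nothing more can be done
None
```

Job handed in at about 29 s: lock a was the stiff one (10.5 N on its button at the stop) and now stands upright in the tray, while b, c and d are clicked in and standing in their holes, and the padlock, oil can and screwdriver were left alone.

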